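# Set the incubator vent half open

## Task

On top of the egg incubator are two sprung vent slides, both shut. Push the upright orange tab with a fingertip all the way to the far end of its travel, then back off and let go, so that the slide springs back and its stop pin catches it at half open. Only push: do not pinch the tab, leave the blue vent shut, and do not shift or pick up the egg cup, the bottle or the screwdriver.

Things in the scene. Friction and masses are not known exactly. Their poses are not given: they have to be found in the camera images.
- incubator: White tabletop egg incubator, a closed box 300 (x) by 360 (y) by 130 mm high, fixed. Origin: centre of its underside; +x points away from the robot (turned up to 0.4 rad). On the near part of its top lie two vents side by side, tabs 160 to 180 mm apart (either may be the left one); on the far part a grey controller box 70 by 150 by 40 mm high, centred 108 mm to +x.
- orange_tab (a point): Centre of the near face (to push on) of the upright orange tab; moves with the slide. x: push direction (the incubator's +x), z: up. Tab: 38 mm wide (y), 12 mm thick, lying to +x of this point; top 16 mm above it (far half 13), foot 15 mm below. To -x of it is free space above the vent's low guides (tops 12 mm below this point); incubator's top 24 mm below.
- orange_slide (a joint): Travel of the orange slide, m, growing as the tab is pushed to +x: 0 shut, 0.050 far stop. A spring pushes back with 3 N (shut) to 6 N (far stop), plus damping, 2 N at 0.1 m/s. A dark wedge on the slide passes under the stop pin; past about 0.031 the pin drops behind it and, let go, the slide springs back and is caught at 0.030, half open. Let go earlier, it springs shut.
- orange_pin (a joint): Lift of the orange vent's upright steel stop pin, m: 0 fully down, about 0.008 while the wedge passes beneath. A spring pushes it down; it works by itself. It stands in a dark bridge, its axis 105 mm to +x of the tab's near face when shut; its head's top is 21 mm above the tab point.
- blue_tab (a point): Centre of the near face of the blue tab, of the other vent: the same vent in every way but colour. To be left alone.
- blue_slide (a joint): Travel of the blue slide in m: 0 shut. To be left at 0.
- egg_cup: Loose steel cup, 44 mm across and 55 mm high, standing on the incubator's top between the two vents, farther on than the tabs. Origin: centre of its underside.
- bottle: Loose white bottle, 56 mm across and 150 mm high, standing on the work surface to the left of the incubator. Origin: centre of its underside.
- screwdriver: Loose screwdriver, about 200 mm long, with a red handle, lying on the work surface to the right of the incubator. Origin: on its underside.

How it is judged:
By the outcome, as a careful person would: the job done as asked, in the order asked, and still so for the second after the job is handed in, with the robot touching nothing.
It also fails if it takes over 38 s, if anything falls off the work surface, if the arm or the gripper's body presses on something with over 40 N, if the wrist force passes 120 N, or if a joint passes its speed limit or range.

## Robot

A 6-joint arm with a two-finger parallel gripper is mounted at the origin on the work surface. World frame = base frame: x ahead of the robot, y to its left, z up, the work surface at z = 0. Lengths are in mm, angles in rad, forces in N, time in s.
With the tool pointing down it reaches from about 350 to 875 mm from the base axis. Payload 4.2 kg.
Tool frame: the origin (TCP) lies midway between the tips of the shut fingers; the grasp point (between the pads) lies 19 mm behind it; z points along the fingers, y is the line along which they close (so a half turn about z gives the same grasp; the last joint's range is limited). The gripper opens to 85 mm and grips with 20 to 120 N. Pads are 22 mm wide; open, the fingers measure 114 mm over their backs; the gripper's body (76 mm by 85 mm) begins 54 mm behind the grasp point. The pads swing forward as they close: fully open they stand 13 mm farther back than shut.
Start: joints at [1.522, 0.385, 0.008, 0, -1.194, -0.259], TCP at [189.319, 595.615, 231.312] pointing down, gripper open.
Joint ranges: [-3.14, 3.14], [-1.21, 2.06], [-1.07, 1.41], [-3.16, 2.05], [-2.99, -0.16], [-3.1, 3.1]. Speed limits (rad/s): [2.79, 2.79, 3.14, 3.14, 3.14, 3.14].

## Interface

Orientations are given as a unit quaternion [x, y, z, w].
In Python, from bench import arm gives the robot as it stands. The module is installed in compiled form; this text tells all that it offers.
- The arm moves only by the shell command python3 -m handwheel 'ROWS' [OPENING]. ROWS is JSON, a list of rows, each an object of numbers: "x", "y", "z": the shift along the world's x, y, z each as a share of 20 cm, from -1 to 1; "ax", "ay", "az": the turn, a rotation vector about the world's x, y, z each as a share of 90 degrees, from -1 to 1. In form: [{"x": .., "y": .., "z": .., "ax": .., "ay": .., "az": ..}, ...]. A call has exactly 8 rows; each row shifts and turns the commanded pose from where the row before left it; what a row does not reach is not made up. A row lasts 1/10 s, in which the tool goes at most 50 mm and 8.59 degrees, less where a joint would pass 70% of its speed; a pose out of reach is approached as far as the arm can. A call with a number of a shift or a turn outside -1 to 1 is refused whole. A call with a gripper value outside its range is refused whole. OPENING is the opening, from -1 (shut) to 1 (fully open), set as the call begins (- or left out, the last holds). The fingers move at their own pace and stop on an object; the grip force is fixed at half the most. Time passes only in rows, so rows that do not move let the fingers close, or fill a call up. It gives the time, the measured TCP pose, the force, the opening and the grip force at its end, in the units of the state.
- arm.read_state(): the state, without advancing time (a new reading comes with each control period).
- arm.get_image(name): name is "scene" or "side" or "wrist"; returns the picture (384x512x3 uint8, red, green, blue); there is no depth.
- arm.camera_params(name): a dict with "K" (3x3 intrinsics, pixels), "position" and "orientation" of the camera in the world. Camera axes: x right, y down, z forward; pixel columns grow to the right and rows downward; lengths in mm; the calibration is good to about 2 mm. A picture is of the moment at which its call begins: read the wrist's pose just before it. camera_params takes no time and is no camera call; for the wrist camera it gives the pose at the moment of the call.
- arm.job_done(): hands the job in; it is judged then, once.
The state is a dict: "clock": time; "joints": joint angles; "joint_vel": joint speeds; "joint_efforts": joint torques, N m; "position": TCP position; "ee_rot": TCP orientation; "contact_force": force on the tool from outside, world axes, zero at the start; "wrist_torque": the same for the moment, N m; "gripper_width": finger opening in mm; "grasp_force": force on a finger pad.
Only numpy, scipy, OpenCV 4.12 (cv2) and the standard library are available. Lean on these libraries where they do the work, as an engineer would, in place of code of your own. Each camera call takes 0.05 s, during which the arm holds its last target. There are 200 camera calls.

## Working session

There is one attempt and no reset: what is moved stays moved. The work goes in short steps, Python scripts to look and compute and a shell command to move; the robot and the scene stay as the last step left them, time stands still between calls to the robot, and variables do not carry over. Pictures are saved under pics/ and viewed, at most 10 in all, crops included, and the job is handed in when it is done.

```bash
mkdir -p pics
cat > h.py <<'E'
import numpy as np,cv2
from bench import arm
from scipy.spatial.transform import Rotation as R
def ray(name,u,v,p=None):
    p=p or arm.camera_params(name)
    o=np.array(p["orientation"]); M=R.from_quat(o).as_matrix() if o.size==4 else o
    return np.array(p["position"]),M@np.linalg.inv(p["K"])@[u,v,1]
def atz(name,u,v,z,p=None):
    c,d=ray(name,u,v,p); return c+d*(z-c[2])/d[2]
def proj(name,X,p=None):
    p=p or arm.camera_params(name)
    o=np.array(p["orientation"]); M=R.from_quat(o).as_matrix() if o.size==4 else o
    q=np.array(p["K"])@(M.T@(np.array(X)-p["position"])); return q[:2]/q[2]
E
python3 - <<'E'
from h import *
a=arm.get_image("scene");b=arm.get_image("side")
cv2.imwrite("pics/a.png",a[:,:,::-1]);cv2.imwrite("pics/b.png",b[:,:,::-1])
for n in("scene","side","wrist"):print(n,arm.camera_params(n))
print(arm.read_state())
E
```

```text
scene {'K': array([[439.37819498,   0.        , 255.31299563],
       [  0.        , 439.37819498, 183.86220118],
       [  0.        ,   0.        ,   1.        ]]), 'position': array([1218.94775339,  280.50417255,  929.13206787]), 'orientation': array([ 0.52479852,  0.78373528, -0.27893638, -0.18038853])}
side {'K': array([[354.65615832,   0.        , 257.95920178],
       [  0.        , 354.65615832, 189.69717041],
       [  0.        ,   0.        ,   1.        ]]), 'position': array([ 218.84901103, -273.25860735,  659.78722514]), 'orientation': array([ 0.82899689, -0.42011563,  0.16555083, -0.3299393 ])}
wrist {'K': array([[269.02435106,   0.        , 259.68879853],
       [  0.        , 269.02435106, 192.52856481],
       [  0.        ,   0.        ,   1.        ]]), 'position': array([265.42645622, 570.2584716 , 372.79906351]), 'orientation': array([-0.58259993,  0.79749936,  0.12593183, -0.09334484])}
{'clock': 0.1, 'joints': array([ 1.52162022e+00,  3.85477326e-01,  6.79265798e-03, -4.24669320e-04,
       -1.19399534e+00, -2.58619650e-01]), 'joint_vel': array([-5.83415591e-05, -2.53404303e-03,  2.46079335e-03,  1.41601382e-03,
       -2.00594473e-04,  2.45513094e-04]), 'joint_efforts': array([-6.88872660e-04, -3.93322921e+01,  1.88929063e+01,  4.19795260e+00,
       -2.60920482e-03,  8.98526693e-07]), 'position': array([189.16669438, 595.15432717, 230.34571645]), 'ee_rot': array([ 9.88168611e-01, -1.53368415e-01, -9.78325836e-05,  9.57312598e-04]), 'contact_force': array([-0.34265058, -0.18432568, -0.22028259]), 'wrist_torque': array([ 0.01334075, -0.02906495,  0.04965675]), 'grasp_force': 0.0, 'gripper_width': 85.51651154255948}
```

View pics/a.png

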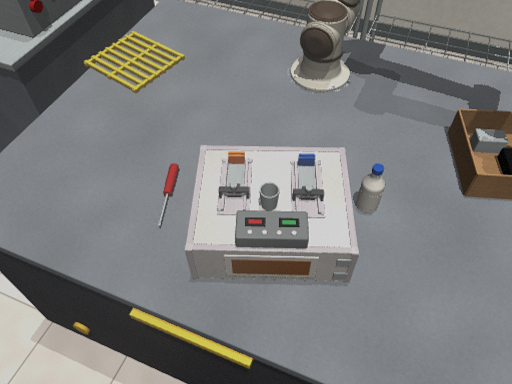

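View pics/b.png

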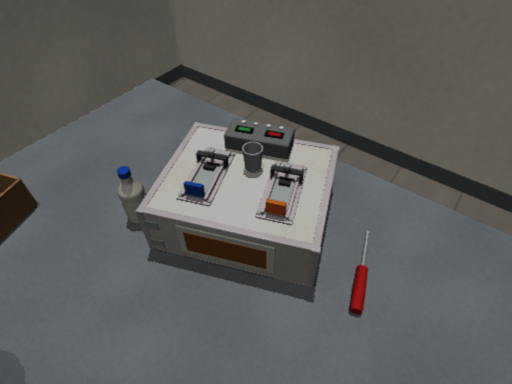

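The scene shows orange tab at about (236,157) and blue at (307,160). In the side view, orange is at (275,208), blue at (194,189), and the near face of each tab is visible. I'll enlarge both tabs next.

Run:
```python
from h import *
b=cv2.imread("pics/b.png");a=cv2.imread("pics/a.png")
f=lambda i,x,y:cv2.resize(i[y:y+60,x:x+80],None,fx=5,fy=5,interpolation=cv2.INTER_CUBIC)
cv2.imwrite("pics/c.png",np.vstack([np.hstack([f(b,240,165),f(b,160,150)]),np.hstack([f(a,200,140),f(a,270,140)])]))
```

```text
(no output)
```

View pics/c.png

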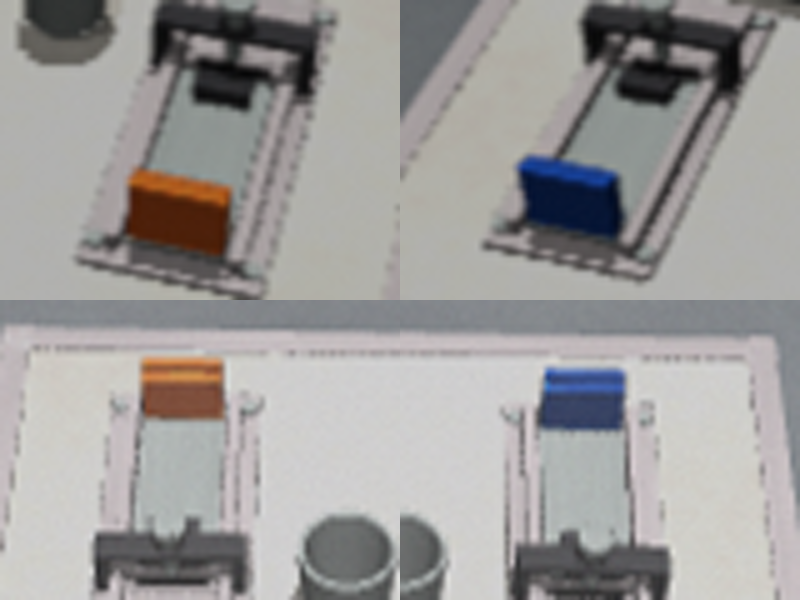

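The crop shows the orange near face from (131,178) to (227,254) in the side panel. Its near top edge runs (142,359) to (221,359) in the scene panel. I'll triangulate from those.

Run:
```python
from h import *
P={}
for n,z,pts in(("side",170,dict(oL=(240+131/5,165+178/5),oR=(240+229/5,165+189/5),bL=(160+121/5,150+166/5),bR=(160+215/5,150+180/5))),
 ("side",139,dict(oBL=(240+128/5,165+238/5),oBR=(240+227/5,165+254/5))),
 ("scene",170,dict(oR=(200+142/5,140+59/5),oL=(200+221/5,140+59/5),bR=(270+145/5,140+70/5),bL=(270+225/5,140+70/5)))):
  for k,(u,v) in pts.items(): P[n,k]=X=atz(n,u-.4,v-.4,z); print(n,k,X.round(1))
for n in("side","scene"):
  o=(P[n,"oL"]+P[n,"oR"])/2;b=(P[n,"bL"]+P[n,"bR"])/2;d=b-o
  print(n,o.round(1),b.round(1),np.linalg.norm(d),"yaw",np.arctan2(-d[0],d[1]))
```

```text
side oL [577.4 -26.1 170. ]
side oR [594.2 -58.3 170. ]
side bL [520.4 128.1 170. ]
side bR [536.3  93.6 170. ]
side oBL [574.5 -27.2 139. ]
side oBR [590.2 -62.  139. ]
scene oR [591.9 -58.4 170. ]
scene oL [577.9 -23.8 170. ]
scene bR [536.1  98.1 170. ]
scene bL [522.  132.8 170. ]
side [585.8 -42.2 170. ] [528.3 110.9 170. ] 163.4813944842668 yaw 0.35905629737027994
scene [584.9 -41.1 170. ] [529.  115.4 170. ] 166.19352543988785 yaw 0.3425716345500071
```

Orange near-face centre is about (585,-42,154) with yaw about 0.36, which fits the sizes given (spacing 160–180, yaw under 0.4). I'll shut the fingers and go above the place.

```bash
python3 -m handwheel '[{"x":0.1,"y":-0.2,"z":0.05,"az":0.06},{"x":0.1,"y":-0.2,"z":0.05,"az":0.06},{"x":0.1,"y":-0.2,"z":0.05,"az":0.06},{"x":0.1,"y":-0.2,"z":0.05,"az":0.06},{"x":0.1,"y":-0.2,"az":0.06},{"x":0.1,"y":-0.2,"az":0.06},{"x":0.1,"y":-0.2,"az":0.06},{"x":0.1,"y":-0.2}]' -1; python3 -m handwheel '[{"x":0.1,"y":-0.2},{"x":0.1,"y":-0.2},{"x":0.1,"y":-0.2},{"x":0.1,"y":-0.2},{"x":0.1,"y":-0.2},{"x":0.1,"y":-0.2},{"x":0.1,"y":-0.2},{"x":0.1,"y":-0.2}]'
python3 - <<'E'
from h import *
p=arm.camera_params("wrist");b=arm.get_image("wrist");cv2.imwrite("pics/d.png",b[:,:,::-1])
s=arm.read_state();print(s["position"],s["joints"],R.from_quat(s["ee_rot"]).as_matrix().round(3))
import pickle;pickle.dump(p,open("p.pkl","wb"))
for X in((585,-41.7,170),(529,112,170)):print(proj("wrist",X,p))
E
```

```text
[189.2039825  595.24106806 230.49145818] [ 1.52161024e+00  3.85378771e-01  6.97610946e-03 -3.27311759e-04
 -1.19396855e+00 -2.58586604e-01] [[ 0.953 -0.303 -0.   ]
 [-0.303 -0.953 -0.002]
 [ 0.     0.002 -1.   ]]
[ 3369.68776764 -3198.12186899]
[ 1577.29030398 -1413.80889087]invalid input at $[0]: expected keys x, y, z, ax, ay, az
invalid input at $[0]: expected keys x, y, z, ax, ay, az
```

View pics/d.png

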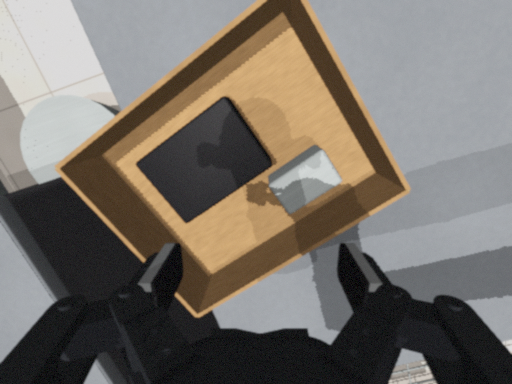

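The picture still shows the start pose, with the wooden tray under the open fingers. The call was refused because each row needs all six keys.

```bash
python3 -m handwheel '[{"x":0.1,"y":-0.2,"z":0.05,"ax":0,"ay":0,"az":0.06},{"x":0.1,"y":-0.2,"z":0.05,"ax":0,"ay":0,"az":0.06},{"x":0.1,"y":-0.2,"z":0.05,"ax":0,"ay":0,"az":0.06},{"x":0.1,"y":-0.2,"z":0.05,"ax":0,"ay":0,"az":0.06},{"x":0.1,"y":-0.2,"z":0,"ax":0,"ay":0,"az":0.06},{"x":0.1,"y":-0.2,"z":0,"ax":0,"ay":0,"az":0.06},{"x":0.1,"y":-0.2,"z":0,"ax":0,"ay":0,"az":0.06},{"x":0.1,"y":-0.2,"z":0,"ax":0,"ay":0,"az":0}]' -1; python3 -m handwheel '[{"x":0.1,"y":-0.2,"z":0,"ax":0,"ay":0,"az":0},{"x":0.1,"y":-0.2,"z":0,"ax":0,"ay":0,"az":0},{"x":0.1,"y":-0.2,"z":0,"ax":0,"ay":0,"az":0},{"x":0.1,"y":-0.2,"z":0,"ax":0,"ay":0,"az":0},{"x":0.1,"y":-0.2,"z":0,"ax":0,"ay":0,"az":0},{"x":0.1,"y":-0.2,"z":0,"ax":0,"ay":0,"az":0},{"x":0.1,"y":-0.2,"z":0,"ax":0,"ay":0,"az":0},{"x":0.1,"y":-0.2,"z":0,"ax":0,"ay":0,"az":0}]'
python3 - <<'E'
from h import *
p=arm.camera_params("wrist");b=arm.get_image("wrist");cv2.imwrite("pics/e.png",b[:,:,::-1])
s=arm.read_state();print(s["position"],s["joints"],R.from_quat(s["ee_rot"]).as_matrix().round(3))
import pickle;pickle.dump(p,open("p.pkl","wb"))
for X in((585,-41.7,170),(529,112,170)):print(proj("wrist",X,p))
E
```

```text
clock: 0.95
position: [349.6, 273.8, 271.3]
ee_rot: [0.984, 0.176, 0.0, -0.0]
contact_force: [0.5, 0.6, -0.9]
gripper_width: 0.2
grasp_force: 0.0
clock: 1.75
position: [509.7, -46.2, 271.2]
ee_rot: [0.985, 0.175, -0.0, -0.0]
contact_force: [1.1, -0.7, 0.5]
gripper_width: 0.2
grasp_force: 0.0
[511.86807696 -50.56099162 270.72144087] [ 0.21885938  0.16776943 -0.19458554  0.00247924 -1.2091124   1.69839255] [[ 0.94   0.34  -0.   ]
 [ 0.34  -0.94  -0.002]
 [-0.001  0.002 -1.   ]]
[283.28795675 113.59021473]
[ 95.12549968 113.24350601]
```

View pics/e.png

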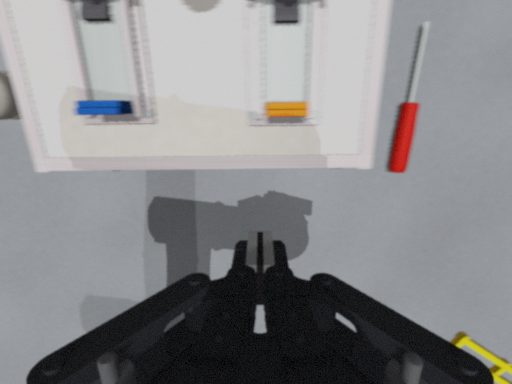

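The wrist view shows the orange tab around (287,109) with near edge at row 117, and blue at (104,108). The box's front edge is almost level, so the yaw is right. Now I'll refine this with an orange mask.

Run:
```python
from h import *
import pickle
p=pickle.load(open("p.pkl","rb"));b=cv2.imread("pics/e.png");h=cv2.cvtColor(b,cv2.COLOR_BGR2HSV)
print(p["position"])
for lo,hi,z0 in((8,22,0),(105,125,0)):
  m=cv2.inRange(h[60:130,60:330],(lo,150,60),(hi,255,255));y,x=np.nonzero(m);y+=60;x+=60
  print(x.min(),x.max(),y.min(),y.max())
  xs=np.arange(x.min()+3,x.max()-2);e=[y[x==k].max()+.5 for k in xs];f=np.polyfit(xs,e,1);c=(x.min()+x.max())/2
  print("edge",np.polyval(f,c),"slope",f[0])
  for z in(170,139):print(z,atz("wrist",c,np.polyval(f,c),z,p).round(1))
A=atz("wrist",42,170,130,p);B=atz("wrist",370,167,130,p);d=A-B;print("box",A,B,np.linalg.norm(d),np.arctan2(-d[0],d[1]))
c=cv2.resize(b[85:135,240:340],None,fx=7,fy=7,interpolation=cv2.INTER_CUBIC);cv2.imwrite("pics/f.png",c)
```

```text
[584.73273568 -20.06053544 413.66502962]
268 305 103 116
edge 115.71875000000003 slope -0.0313416422287387
170 [584.3 -45.  170. ]
139 [584.3 -48.2 139. ]
78 130 101 113
edge 113.32978723404253 slope -0.019542090656799155
170 [531.6 104.7 170. ]
139 [524.8 120.6 139. ]
box [441.05035248 177.79737549 130.        ] [ 565.86087189 -153.19218085  130.        ] 353.73966721495964 0.3605955693681601
```

View pics/f.png

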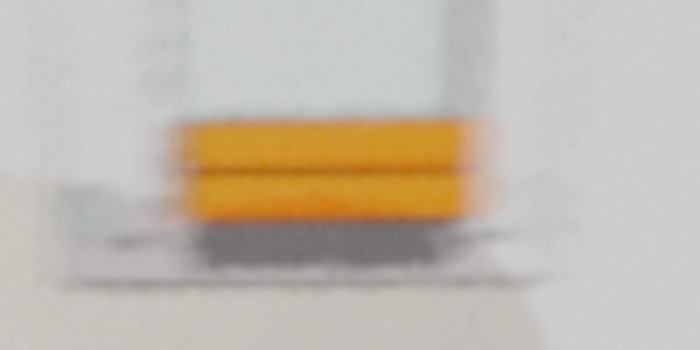

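The estimates agree: near face at about (584.5,-43.5), yaw 0.355. I'll descend to 35 mm behind it at z ≈ 151.

```bash
python3 -m handwheel '[{"x":0.1,"y":-0.0125,"z":-0.05,"ax":0,"ay":0,"az":0.005},{"x":0.1,"y":-0.0125,"z":-0.05,"ax":0,"ay":0,"az":0},{"x":0,"y":0,"z":-0.1,"ax":0,"ay":0,"az":0},{"x":0,"y":0,"z":-0.1,"ax":0,"ay":0,"az":0},{"x":0,"y":0,"z":-0.1,"ax":0,"ay":0,"az":0},{"x":0,"y":0,"z":-0.1,"ax":0,"ay":0,"az":0},{"x":0,"y":0,"z":-0.1,"ax":0,"ay":0,"az":0},{"x":0,"y":0,"z":0,"ax":0,"ay":0,"az":0}]'
python3 - <<'E'
from h import *
b=arm.get_image("side");c=arm.get_image("wrist");s=arm.read_state()
P=s["position"];d=np.array([584.5,-43.5,154])-P;print(P,s["contact_force"],d@[.938,.347,0],d@[-.347,.938,0])
cv2.imwrite("pics/g.png",np.hstack([cv2.resize(b[130:260,200:330],(400,400),interpolation=2),cv2.resize(c[60:260,160:360],(400,400))])[:,:,::-1])
E
```

```text
clock: 2.6
position: [547.0, -49.5, 148.3]
ee_rot: [0.984, 0.179, -0.004, -0.0]
contact_force: [-0.4, -0.0, 0.7]
gripper_width: 0.5
grasp_force: 0.0
[549.44154366 -49.44963385 151.44998448] [ 0.13924306 -0.54661412  0.28063111] 34.94935499022552 -6.5845277988522275
```

View pics/g.png

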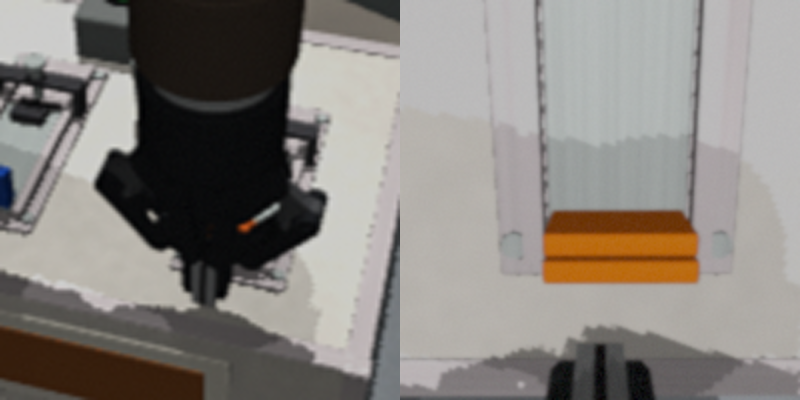

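The fingers sit about 6.6 mm left of the tab's centre (wrist crop: fingers at column 600, tab at 621) and are clear of everything. I'll shift sideways and start pushing.

```bash
python3 -m handwheel '[{"x":0.041,"y":-0.0025,"z":0,"ax":0,"ay":0,"az":0},{"x":0.041,"y":-0.0025,"z":0,"ax":0,"ay":0,"az":0},{"x":0.0235,"y":0.0087,"z":0,"ax":0,"ay":0,"az":0},{"x":0.0235,"y":0.0087,"z":0,"ax":0,"ay":0,"az":0},{"x":0.0235,"y":0.0087,"z":0,"ax":0,"ay":0,"az":0},{"x":0.0235,"y":0.0087,"z":0,"ax":0,"ay":0,"az":0},{"x":0.0235,"y":0.0087,"z":0,"ax":0,"ay":0,"az":0},{"x":0.0235,"y":0.0087,"z":0,"ax":0,"ay":0,"az":0}]'
cat > st.py <<'E'
from h import *
import sys
b=arm.get_image("wrist");s=arm.read_state()
P=s["position"];d=P-np.array([584.5,-43.5,154]);u=[.938,.347,0];print(P,s["contact_force"],"F along",s["contact_force"]@u,"along",d@u,"lat",d@[-.347,.938,0])
cv2.imwrite(sys.argv[1],b[:,:,::-1])
E
python3 st.py pics/h.png
```

```text
clock: 3.5
position: [591.5, -41.0, 151.5]
ee_rot: [0.984, 0.179, -0.003, 0.0]
contact_force: [-8.4, -3.0, 6.8]
gripper_width: -0.2
grasp_force: 5.3
[592.3296144  -40.62687895 151.34824472] [-5.51689173 -1.76824953  5.03773615] F along -5.788427026918142 along 8.341151314139852 lat -0.021888654921802125
```

View pics/h.png

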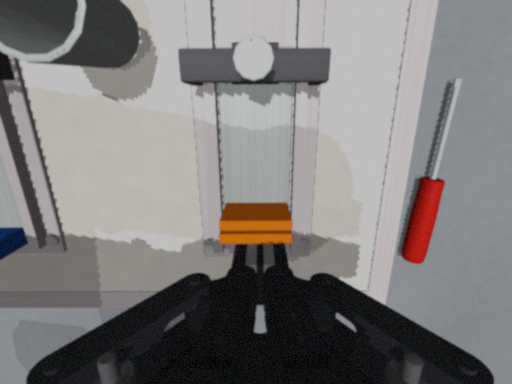

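The fingers are centred on the tab (tab at 221–291, fingers at 260) and the slide is moving, with the force near the expected spring force. I'll keep pushing.

```bash
python3 -m handwheel '[{"x":0.0235,"y":0.0087,"z":0,"ax":0,"ay":0,"az":0},{"x":0.0235,"y":0.0087,"z":0,"ax":0,"ay":0,"az":0},{"x":0.0235,"y":0.0087,"z":0,"ax":0,"ay":0,"az":0},{"x":0.0235,"y":0.0087,"z":0,"ax":0,"ay":0,"az":0},{"x":0.0235,"y":0.0087,"z":0,"ax":0,"ay":0,"az":0},{"x":0,"y":0,"z":0,"ax":0,"ay":0,"az":0},{"x":0,"y":0,"z":0,"ax":0,"ay":0,"az":0},{"x":0,"y":0,"z":0,"ax":0,"ay":0,"az":0}]'
python3 st.py pics/i.png
python3 -m handwheel '[{"x":0.0094,"y":0.0035,"z":0,"ax":0,"ay":0,"az":0},{"x":0.0094,"y":0.0035,"z":0,"ax":0,"ay":0,"az":0},{"x":0,"y":0,"z":0,"ax":0,"ay":0,"az":0},{"x":0,"y":0,"z":0,"ax":0,"ay":0,"az":0},{"x":0,"y":0,"z":0,"ax":0,"ay":0,"az":0},{"x":0,"y":0,"z":0,"ax":0,"ay":0,"az":0},{"x":0,"y":0,"z":0,"ax":0,"ay":0,"az":0},{"x":0,"y":0,"z":0,"ax":0,"ay":0,"az":0}]'
python3 st.py pics/j.png
```

```text
clock: 4.35
position: [616.0, -31.7, 151.2]
ee_rot: [0.984, 0.179, -0.002, 0.0]
contact_force: [-5.1, -2.8, 4.0]
gripper_width: -0.1
grasp_force: 2.8
[615.97566381 -31.65824394 151.2339667 ] [-4.76030119 -1.76477297  2.76347276] F along -5.077538738312344 along 33.633262010092764 lat 0.18551184153277914
clock: 5.2
position: [619.6, -30.3, 151.2]
ee_rot: [0.984, 0.179, -0.002, 0.0]
contact_force: [-6.4, -1.4, 3.3]
gripper_width: -0.1
grasp_force: 2.9
[619.58077986 -30.30450238 151.21732885] [-5.93607848 -1.31154174  2.97530856] F along -6.023146597652728 along 37.484609182109054 lat 0.20434615486574764
```

Now small steps until the force rises at the far stop.

```bash
python3 -m handwheel '[{"x":0.0094,"y":0.0035,"z":0,"ax":0,"ay":0,"az":0},{"x":0,"y":0,"z":0,"ax":0,"ay":0,"az":0},{"x":0,"y":0,"z":0,"ax":0,"ay":0,"az":0},{"x":0,"y":0,"z":0,"ax":0,"ay":0,"az":0},{"x":0,"y":0,"z":0,"ax":0,"ay":0,"az":0},{"x":0,"y":0,"z":0,"ax":0,"ay":0,"az":0},{"x":0,"y":0,"z":0,"ax":0,"ay":0,"az":0},{"x":0,"y":0,"z":0,"ax":0,"ay":0,"az":0}]'
python3 st.py pics/k.png
```

```text
clock: 6.05
position: [619.8, -30.2, 151.2]
ee_rot: [0.984, 0.179, -0.004, 0.0]
contact_force: [-8.9, -2.9, 6.3]
gripper_width: 0.1
grasp_force: 4.8
[619.7993587  -30.21753093 151.24762136] [-9.94948026 -2.41805179  6.42953733] F along -10.171676451221236 along 37.719815231280975 lat 0.21007851402990715
```

```bash
python3 -m handwheel '[{"x":0.0094,"y":0.0035,"z":0,"ax":0,"ay":0,"az":0},{"x":0,"y":0,"z":0,"ax":0,"ay":0,"az":0},{"x":0,"y":0,"z":0,"ax":0,"ay":0,"az":0},{"x":0,"y":0,"z":0,"ax":0,"ay":0,"az":0},{"x":0,"y":0,"z":0,"ax":0,"ay":0,"az":0},{"x":0,"y":0,"z":0,"ax":0,"ay":0,"az":0},{"x":0,"y":0,"z":0,"ax":0,"ay":0,"az":0},{"x":0,"y":0,"z":0,"ax":0,"ay":0,"az":0}]'
python3 st.py pics/l.png
```

```text
clock: 6.9
position: [619.8, -30.2, 151.3]
ee_rot: [0.984, 0.178, -0.006, 0.0]
contact_force: [-13.9, -4.5, 9.0]
gripper_width: 0.0
grasp_force: 6.9
[619.8152676  -30.23880245 151.24947383] [-13.48053415  -3.95692502   9.52090339] F along -14.017794010743472 along 37.72735656317331 lat 0.18460544502361295
```

It is at the far stop: the position holds at 37.7 mm while the force rises from 6 to 14 N. Now I'll back off along −x.

```bash
python3 -m handwheel '[{"x":-0.0235,"y":-0.0087,"z":0,"ax":0,"ay":0,"az":0},{"x":-0.0235,"y":-0.0087,"z":0,"ax":0,"ay":0,"az":0},{"x":-0.0235,"y":-0.0087,"z":0,"ax":0,"ay":0,"az":0},{"x":-0.0235,"y":-0.0087,"z":0,"ax":0,"ay":0,"az":0},{"x":-0.0235,"y":-0.0087,"z":0,"ax":0,"ay":0,"az":0},{"x":-0.0235,"y":-0.0087,"z":0,"ax":0,"ay":0,"az":0},{"x":-0.047,"y":-0.0174,"z":0,"ax":0,"ay":0,"az":0},{"x":-0.047,"y":-0.0174,"z":0,"ax":0,"ay":0,"az":0}]'
python3 -m handwheel '[{"x":-0.07,"y":-0.026,"z":0,"ax":0,"ay":0,"az":0},{"x":-0.07,"y":-0.026,"z":0,"ax":0,"ay":0,"az":0},{"x":-0.07,"y":-0.026,"z":0,"ax":0,"ay":0,"az":0},{"x":0,"y":0,"z":0.1,"ax":0,"ay":0,"az":0},{"x":0,"y":0,"z":0.1,"ax":0,"ay":0,"az":0},{"x":0,"y":0,"z":0.1,"ax":0,"ay":0,"az":0},{"x":0,"y":0,"z":0.1,"ax":0,"ay":0,"az":0},{"x":0,"y":0,"z":0,"ax":0,"ay":0,"az":0}]'
python3 st.py pics/m.png
python3 - <<'E'
from h import *
p=arm.camera_params("wrist")
b=cv2.imread("pics/m.png");s=arm.get_image("side")[:,:,::-1]
for t in(0,30,50):print(t,proj("wrist",np.array([584.5,-43.5,170])+t*np.array([.938,.347,0]),p))
cv2.imwrite("pics/n.png",np.hstack([cv2.resize(b,(400,300)),cv2.resize(s[120:270,140:340],(400,300),interpolation=2)]))
E
```

```text
clock: 7.75
position: [578.0, -45.7, 151.3]
ee_rot: [0.984, 0.179, 0.001, -0.0]
contact_force: [0.3, 0.5, 0.3]
gripper_width: -0.3
grasp_force: 0.0
clock: 8.55
position: [537.5, -61.4, 234.5]
ee_rot: [0.984, 0.179, 0.004, 0.0]
contact_force: [0.2, 0.6, -0.2]
gripper_width: -0.2
grasp_force: 0.0
[536.45192621 -61.30951961 232.63962198] [-0.18456244 -0.1661493  -1.34138586] F along -0.2307733795825451 along -51.248996523647264 lat -0.032647790684037045
0 [258.38817888 144.41158812]
30 [258.52759678 102.70919075]
50 [258.62807135  72.655443  ]
```

View pics/n.png

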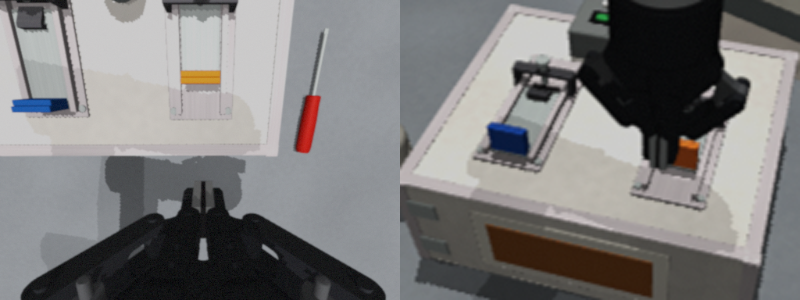

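The orange tab's near edge is at row ~107, where half open predicts 103 and shut 144, so the slide is caught. Blue is still shut, and the gripper is clear of everything.

```bash
python3 -c "from bench import arm;print(arm.job_done())"
```

```text
the job is handed in; nothing more can be done
None
```

The orange slide was pushed to its far stop and let go, and the last picture shows it caught at about half open; the blue vent is still shut, no contact with the cup, bottle or screwdriver was seen, and the job is handed in (no verdict returned).

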